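Square a cork heel blank into the fence corner and weight it for pressing

TASK

On the squaring board, first push the cork block square and flush into the corner of the two blue fences. Then lay the dark wooden pressing block flat on top of the cork, also square and flush against both fences, and gently set the red-handled iron weight upright on the middle of the wooden block. Leave all of it standing there, and leave the other things on the bench where they are.

Things in the scene. Friction and masses are not known exactly. Their poses are not given: they have to be found in the camera images.
- board: White squaring board, fixed. x points away from the robot, y left, yaw within 0.3 rad. Its top is 14 mm above the bench, x -135 to +130, y -100 to +85 mm from the origin (on the bench). Two blue fences, 22 mm thick, tops 54 mm above the bench: the long one (x -113 to +122) has its inner face at y +60 mm, the end fence (y -70 to +60) at x +100 mm. Parts lie on the -x, -y side.
- corner (a point): The inner corner of the two blue fences, at the level of the white top (board frame x +100, y +60, z +14 mm). A 150 by 60 mm block lying flush along the long fence has its centre at board frame x +25, y +30 mm.
- cork: Brown cork block, 150 x 60 x 30 mm (x, y, z), about 0.08 kg. Origin at the centre of its underside, x along its length. It starts flat on the white board, askew, its centre 40 to 70 mm (x) and 34 to 55 mm (y) short of its flush place, its length within 0.35 rad of the long fence. Slides easily when pushed.
- caul: Dark brown wooden pressing block, 150 x 60 x 30 mm (x, y, z), about 0.19 kg. Origin at the centre of its underside, x along its length. Starts flat on the bench to the right of the board, length within about 0.3 rad of straight ahead. Lying on the cork its top is 74 mm above the bench, so 20 mm of it stands above the fences.
- weight: Dark iron weight, foot 90 x 54 x 20 mm (x, y, z), on it a solid red grip rib 64 mm long (x), 18 mm wide (y), from 20 to 56 mm above the underside; about 0.75 kg. Origin at the centre of its underside. Starts upright on the bench right of the board, yaw within 0.3 rad; it and the wooden block may have swapped places. On the wooden block its underside is 74 mm above the bench.
- spool: Orange thread spool with wooden ends, 52 mm across, 70 mm tall, standing. Origin under its centre. Bystander, not to be moved.
- jar: Amber glass jar with a brass lid, 68 mm across, 85 mm tall. Origin under its centre. Bystander.
- awl: Awl with a wooden handle, 150 mm long, lying at the far right. Bystander.
- offcut: Round cork offcut, 72 mm across, 30 mm thick. Origin under its centre. Bystander.
- tumbler: Clear drinking glass, 72 mm across, 110 mm tall. Origin under its centre. Bystander.
- last: Wooden shoe last, 221 mm long, 84 mm wide, 85 mm tall, left of the board. Bystander.
There are look-alikes about, which are no part of the job. Leave any pink or purple look-alike of the caul alone.

How it is judged:
By the outcome, as a careful person would: the job done as asked, in the order asked, and still so for the second after the job is handed in, with the robot touching nothing.
It also fails if it takes over 72 s, if anything falls off the work surface, if the arm or the gripper's body presses on something with over 40 N, if the wrist force passes 120 N, or if a joint passes its speed limit or range.

ROBOT

A 7-joint arm with a two-finger parallel gripper is mounted at the origin on the work surface. World frame = base frame: x ahead of the robot, y to its left, z up, the work surface at z = 0. Lengths are in m, angles in rad, forces in N, time in s.
With the tool pointing down it reaches from about 0.4 to 0.85 m from the base axis. Payload 4.5 kg.
Tool frame: the origin (TCP) lies midway between the tips of the shut fingers; the grasp point (between the pads) lies 19 mm behind it; z points along the fingers, y is the direction in which the jaws open and shut (so a half turn about z gives the same grasp; the last joint's range is limited). The gripper opens to 88 mm and grips with 3 to 60 N. Pads are 18 mm wide; open, the fingers measure 123 mm over their backs; the gripper's body (75 mm by 187 mm) begins 45 mm behind the grasp point.
Start: joints at [-1.255, 0.689, -0.195, 1.565, 0.157, 0.902, -0.215], TCP at [0.174, 0.6, 0.239] pointing down, gripper open.
Joint ranges: [-3.01, 3.01], [-0.46, 2.08], [-1.47, 1.51], [0.13, 2.56], [-1, 4.14], [0.04, 2.09], [-2.66, 2.66]. Speed limits (rad/s): [2.57, 2.57, 3.14, 3.14, 3.14, 3.14, 3.14].

INTERFACE

Orientations are given as a unit quaternion [x, y, z, w].
In Python, from plant import r gives the robot as it stands. The module is installed in compiled form; this text tells all that it offers.
- The arm moves only by the shell command python3 -m jog 'ROWS' [FORCE]. ROWS is JSON, a list of rows, each an object with "translation": the shift along the tool's x, y, z in units of 40 mm (1.0 is 40 mm), a list of three; "twist": the turn about the tool's z in units of 6 degrees (1.0 is 6 degrees); "claw": the opening in per cent of the stroke, from 0 (shut) to 100 (fully open). A call has 1 to 20 rows; each row shifts and turns the commanded pose from where the row before left it, along the tool's axes as they then stand; what a row does not reach is not made up. A row lasts 1/12 s, in which the tool goes at most 41.7 mm and 7.16 degrees, less where a joint would pass 70% of its speed; a pose out of reach is approached as far as the arm can. A call is refused whole if a number of a shift passes 1 or a number of a turn 1, either way. A call with a gripper value outside its range is refused whole. The fingers move at their own pace and stop on an object; FORCE is the grip in N (left out, the last holds). Time passes only in rows, so rows that do not move let the fingers close. It gives the time, the measured TCP pose, the force and the opening at its end, in the units of the state.
- r.get_state(): the state, without advancing time (a new reading comes with each control period).
- r.snapshot(name): name is "side" or "top" or "wrist"; returns a dict with "img" (480x640x3 uint8, red, green, blue), "fx", "fy", "cx", "cy" (pixels), "origin" and "rotation" of the camera in the world; the wrist camera has in their place "T_tool_cam" (4x4, takes a point from camera to tool coordinates, whose origin is the TCP and whose axes are the flange's). Camera axes: x right, y up, looking along -z (the intrinsics and any distortion apply to the point x, -y, -z); pixel columns grow to the right and rows downward; lengths in m; the calibration is good to about 2 mm. A picture is of the moment at which its call begins: read the wrist's pose just before it. There is no depth.
- r.finish_job(): hands the job in, once; it reports no verdict.
Trained networks look in the newest picture that a camera, given by its name, has taken for a name from the list of things; names that differ only in an ending like _2 or _b are one class to them, and where a whole thing is asked for, a point or a joint stands for the part that bears it (a point fixed in the world has none). Each returns a list of dicts, best first, with "confidence" (0 to 1); they miss things now and then, are a little off and sometimes report something else, mostly with a low value. They report only what shows in the picture. A call takes as long as a camera call. They do not tell look-alikes from the thing itself.
- r.spot_in(label, camera): "rect" ([left, top, right, bottom] in pixels, round what is visible of it).
- r.spot_point(label, camera): "location" ([row, column] in pixels: a listed point, or the origin of a listed thing).
The state is a dict: "clock": time; "q": joint angles; "qd": joint speeds; "joint_torque": joint torques, N m; "tool_pos": TCP position; "eef_rot": TCP orientation; "contact_force": force on the tool from outside, world axes, zero at the start; "moment": the same for the moment, N m; "opening": opening from 0.0 (shut) to 1.0 (fully open).
Only numpy, scipy, OpenCV 4.12 (cv2) and the standard library are available. Lean on these libraries where they do the work, as an engineer would, in place of code of your own. Each camera call takes 0.05 s, during which the arm holds its last target. There are 200 camera calls.

## Working session

There is one attempt and no reset: what is moved stays moved. The work goes in short steps, Python scripts to look and compute and a shell command to move; the robot and the scene stay as the last step left them, time stands still between calls to the robot, and variables do not carry over. Pictures are saved under pics/ and viewed, about 8 in all and at most 12, crops included, and the job is handed in when it is done.

```bash
mkdir -p pics
cat > h.py <<'E'
import numpy as np, cv2
from plant import r
from scipy.spatial.transform import Rotation as R
def snap(n,f=None):
    st=r.get_state(); s=r.snapshot(n)
    if f: cv2.imwrite('pics/'+f,s['img'][:,:,::-1])
    if 'T_tool_cam' in s:
        T=np.array(s['T_tool_cam']); Rt=R.from_quat(st['eef_rot']).as_matrix()
        s['rotation']=Rt@T[:3,:3]; s['origin']=Rt@T[:3,3]+np.array(st['tool_pos'])
    return s
def px2w(s,u,v,z):
    d=np.array([(u-s['cx'])/s['fx'],-(v-s['cy'])/s['fy'],-1.0])
    d=np.array(s['rotation'])@d; o=np.array(s['origin'])
    return o+d*(z-o[2])/d[2]
def w2px(s,p):
    c=np.array(s['rotation']).T@(np.array(p)-np.array(s['origin']))
    return s['cx']+s['fx']*c[0]/-c[2], s['cy']-s['fy']*c[1]/-c[2]
E
python3 - <<'E'
from h import *
for n in('top','side'):
    s=snap(n,n+'0.png'); print(n,{k:np.round(v,3).tolist() for k,v in s.items() if k!='img'})
    for l in('board','corner','cork','caul','weight','spool','jar','offcut','tumbler','last','awl'):
        for a in r.spot_point(l,n)[:3]: print(l,np.round(a['location']),round(a['confidence'],2),end='; ')
        if l!='corner':
            for a in r.spot_in(l,n)[:3]: print(np.round(a['rect']),round(a['confidence'],2),end='; ')
        print()
print(r.get_state())
E
```

```text
top {'fx': 497.725, 'fy': 497.725, 'cx': 325.372, 'cy': 236.441, 'origin': [0.424, -0.005, 1.155], 'rotation': [-0.027, 0.046, 0.711, -0.701]}
board [258. 239.] 0.89; [199. 200. 287. 319.] 0.63; 
corner [214. 217.] 0.9; corner [259. 240.] 0.33; 
cork [266. 243.] 0.77; [228. 231. 264. 297.] 0.75; 
caul [325. 379.] 0.86; caul [150. 481.] 0.79; caul [238. 448.] 0.59; [435. 206. 467. 273.] 0.8; [347. 313. 416. 348.] 0.56; [ 93. 177. 154. 282.] 0.3; 
weight [243. 383.] 0.79; [371. 218. 396. 261.] 0.72; 
spool [155. 328.] 0.6; [319. 138. 341. 168.] 0.57; 
jar [167. 404.] 0.69; jar [164. 243.] 0.59; jar [264. 245.] 0.5; 
offcut [312. 468.] 0.9; [454. 299. 486. 332.] 0.77; 
tumbler [167. 242.] 0.6; [220. 139. 257. 177.] 0.8; 
last [230. 130.] 0.6; [ 96. 177. 154. 279.] 0.83; 
awl [218. 511.] 0.59; [510. 185. 526. 253.] 0.63; [220. 140. 258. 175.] 0.37; 
side {'fx': 493.284, 'fy': 493.284, 'cx': 327.601, 'cy': 237.579, 'origin': [0.008, -0.73, 0.609], 'rotation': [0.459, -0.15, -0.288, 0.827]}
board [234. 266.] 0.79; board [228. 260.] 0.27; [198. 186. 332. 266.] 0.66; 
corner [202. 289.] 0.61
[... 608 characters left out ...]
, 'q': array([-1.25522138,  0.68910354, -0.19461744,  1.56527844,  0.15732143,
        0.90251084, -0.21510708]), 'qd': array([ 1.57104189e-05,  2.43945325e-04, -1.31297467e-03,  1.08460676e-03,
        1.20593039e-03,  3.03427582e-03,  2.63559748e-05]), 'joint_torque': array([ 8.23482833e-05, -5.27484691e+01, -1.26710258e+00, -1.53743434e+01,
       -5.19149797e-02, -6.62363636e-04,  2.78288974e-05]), 'tool_pos': array([0.17376838, 0.60039069, 0.23874671]), 'eef_rot': array([1.40402361e-01, 9.90094528e-01, 4.33931314e-05, 2.84389496e-06]), 'contact_force': array([-0.06529436, -0.38856732,  0.82351005]), 'moment': array([-0.01685306, -0.03207809, -0.04098192]), 'opening': 1.0022981230303856}
```

View pictures.

```bash
sed -i "s/^def px2w/def fix(s):\n    if np.size(s['rotation'])==4: s['rotation']=R.from_quat(s['rotation']).as_matrix()\n    return s\ndef px2w/; s/    return s$/    return fix(s)/" h.py
python3 - <<'E'
s=open('h.py').read().replace("    if np.size(s['rotation'])==4: s['rotation']=R.from_quat(s['rotation']).as_matrix()\n    return fix(s)","    if np.size(s['rotation'])==4: s['rotation']=R.from_quat(s['rotation']).as_matrix()\n    return s")
open('h.py','w').write(s)
import cv2
a=cv2.imread('pics/top0.png');cv2.imwrite('pics/top0c.png',cv2.resize(a[130:370,80:400+150],None,fx=1.7,fy=1.7,interpolation=cv2.INTER_CUBIC))
E
cat h.py | head -16
```

```text
import numpy as np, cv2
from plant import r
from scipy.spatial.transform import Rotation as R
def snap(n,f=None):
    st=r.get_state(); s=r.snapshot(n)
    if f: cv2.imwrite('pics/'+f,s['img'][:,:,::-1])
    if 'T_tool_cam' in s:
        T=np.array(s['T_tool_cam']); Rt=R.from_quat(st['eef_rot']).as_matrix()
        s['rotation']=Rt@T[:3,:3]; s['origin']=Rt@T[:3,3]+np.array(st['tool_pos'])
    return fix(s)
def fix(s):
    if np.size(s['rotation'])==4: s['rotation']=R.from_quat(s['rotation']).as_matrix()
    return s
def px2w(s,u,v,z):
    d=np.array([(u-s['cx'])/s['fx'],-(v-s['cy'])/s['fy'],-1.0])
    d=np.array(s['rotation'])@d; o=np.array(s['origin'])
```

View pics/top0c.png

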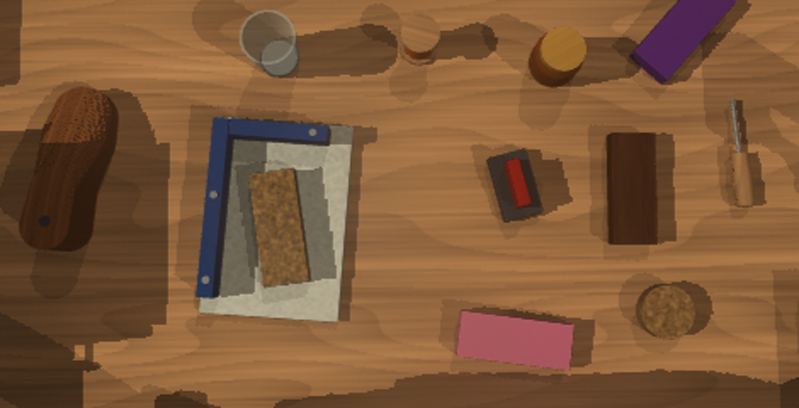

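View pics/side0.png

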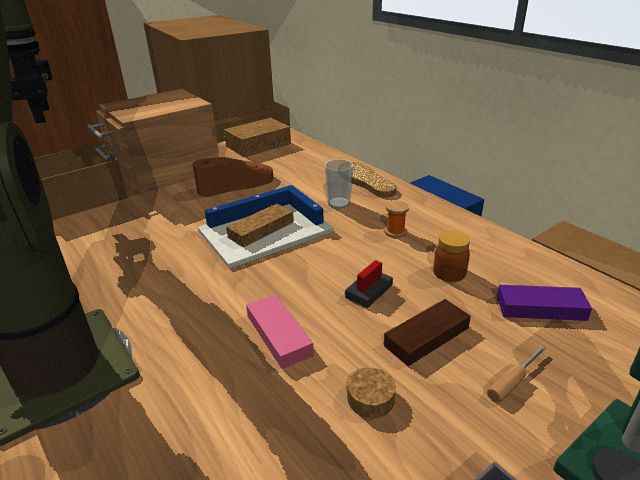

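Candidates (full-image pixels):
- **Top view, caul shapes:** the dark brown block at about (451,241) is the caul. The pink block at (383,330) and the purple one at (482,152) are look-alikes.
- **Top view, weight and cork:** the weight is at (383,240) and the cork at (244,263) on the board. The round cork offcut is at (472,312).
- **Side view:** there is another cork block off the board at (257,135), which is no part of the job.

Next I fit the poses by matching models to colour masks in both views.

```bash
cat > fit.py <<'E'
from h import *
from scipy.optimize import minimize
BOX={'cork':[(-75,75,-30,30,0,30)],'caul':[(-75,75,-30,30,0,30)],'weight':[(-32,32,-9,9,20,56)],
 'board':[(-113,122,60,82,14,54),(100,122,-70,60,14,54)]}
def mask(s,what,roi):
    hsv=cv2.cvtColor(s['img'],cv2.COLOR_RGB2HSV).astype(int); h,S,v=hsv[...,0],hsv[...,1],hsv[...,2]
    if what=='board': m=(h>100)&(h<130)&(S>110)&(v>30)
    if what=='weight': m=((h<6)|(h>172))&(S>170)&(v>60)
    if what=='caul': m=(v<85)&(S>90)&(h<15)
    if what=='cork': m=(h<25)&(S>75)
    o=np.zeros(m.shape,np.uint8); x0,y0,x1,y1=roi; o[y0:y1,x0:x1]=m[y0:y1,x0:x1]
    n,l,st,_=cv2.connectedComponentsWithStats(cv2.morphologyEx(o,cv2.MORPH_OPEN,np.ones((2,2)))); 
    if what!='board': o=(l==1+np.argmax(st[1:,4])).astype(np.uint8)
    return o
def render(s,what,p,z0,K=4):
    x,y,t=p; c,sn=np.cos(t),np.sin(t); im=np.zeros((480*K,640*K),np.uint8)
    for a in BOX[what]:
        q=[]
        for X in a[:2]:
            for Y in a[2:4]:
                for Z in a[4:]:
                    u,v=w2px(s,(x+(c*X-sn*Y)/1e3,y+(sn*X+c*Y)/1e3,z0+Z/1e3)); q.append(((u+.5)*K-.5,(v+.5)*K-.5))
        cv2.fillConvexPoly(im,cv2.convexHull(np.round(np.array(q)*16).astype(np.int32)),255,shift=4)
    return cv2.resize(im,(640,480),interpolation=cv2.INTER_AREA)/255.
def fit(views,what,p0,z0):
    def cost(p):
        e=0
        for s,m in views:
            a=render(s,what,p,z0); e+=1-np.minimum(a,m).sum()/np.maximum(a,m).sum()
        return e/len(views)
    b=None
    for d in (0,.15,-.15):
        q=np.array(p0)+[0,0,d]
        g=minimize(cost,q,method='Nelder-Mead',options=dict(initial_simplex=q+np.array([[0,0,0],[.02,0,0],[0,.02,0],[0,0,.12]]),xatol=1e-4,fatol=1e-5))
        if b is None or g.fun<b.fun: b=g
    return b.x,b.fun
E
python3 - <<'E'
from fit import *
t,s=snap('top'),snap('side')
rois={'board':((190,190,325,300),(180,170,345,270)),'weight':((360,205,410,275),(340,250,400,310)),'caul':((430,200,475,280),(375,290,480,370)),'cork':((222,222,268,305),(220,195,300,250))}
st={'board':(236,266,.0),'weight':(383,240,.056),'caul':(451,241,.03),'cork':(244,263,.044)}
vis=[]
for w in rois:
    ms=[(a,mask(a,w,b)) for a,b in zip((t,s),rois[w])]
    p0=[*px2w(t,*st[w])[:2],0]; z0=.014 if w=='cork' else 0
    for n,v in(('both',ms),('top',ms[:1]),('side',ms[1:])):
        p,f=fit(v,w,p0,z0); print(w,n,np.round(p,4),round(f,3))
    for k,(a,m) in enumerate(ms):
        im=a['img'][:,:,::-1].copy(); im[m>0]=(0,255,0); pt,_=fit(ms,w,p0,z0); 
        c=cv2.findContours((render(a,w,pt,z0)>.5).astype(np.uint8),0,1)[0]; cv2.drawContours(im,c,-1,(255,0,255),1)
        x0,y0,x1,y1=rois[w][k]; vis.append(cv2.resize(im[y0:y1,x0:x1],(195,290)))
cv2.imwrite('pics/fit0.png',np.vstack([np.hstack(vis[:4]),np.hstack(vis[4:])]))
E
```

```text
board both [ 0.4974  0.1609 -0.0886] 0.329
board top [ 0.5008  0.1615 -0.0899] 0.535
board side [ 0.4968  0.1601 -0.0919] 0.121
weight both [ 0.5344 -0.1705  0.2837] 0.159
weight top [ 0.5336 -0.17    0.2252] 0.155
weight side [ 0.5335 -0.1724  0.3243] 0.129
caul both [ 0.5257 -0.3299 -0.021 ] 0.049
caul top [ 0.5258 -0.3293 -0.0224] 0.019
caul side [ 0.5264 -0.3311 -0.0205] 0.07
cork both [0.4799 0.1453 0.1421] 0.069
cork top [0.4791 0.1462 0.1362] 0.028
cork side [0.4806 0.1412 0.1329] 0.057
```

View pics/fit0.png

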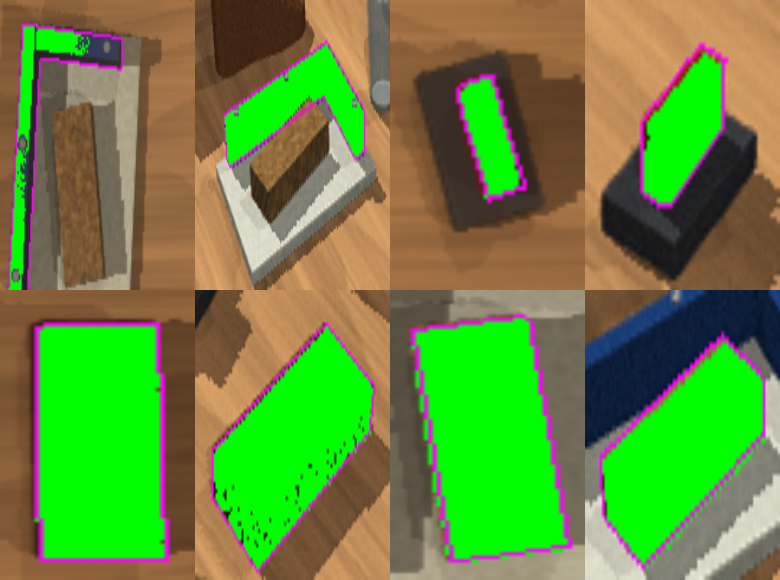

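```bash
cat >> h.py <<'E'
B=np.array([.4975,.161]); BY=-.0895
def bw(x,y):
    c,s=np.cos(BY),np.sin(BY); return B+np.array([c*x-s*y,s*x+c*y])/1e3
def need(xy,z,jaw=None):
    st=r.get_state(); M=R.from_quat(st['eef_rot']).as_matrix()
    d=M.T@(np.array([*xy,z])-st['tool_pos'])/.04
    ja=np.arctan2(M[1,1],M[0,1]); tw=None
    if jaw is not None: tw=-((jaw-ja+np.pi/2)%np.pi-np.pi/2)/np.radians(6)
    print('t',round(st['clock'],2),'pos',np.round(st['tool_pos'],4),'jaw',round(ja,3),'units',np.round(d,3),'twist',tw if tw is None else round(tw,2),'F',np.round(st['contact_force'],1),'op',round(st['opening'],3),'q7',round(st['q'][6],2),'tilt',np.round(M[2],3))
E
python3 -m jog '[{"translation":[-0.6,-0.58,0],"twist":0,"claw":70},{"translation":[-0.6,-0.58,0],"twist":0,"claw":70},{"translation":[-0.6,-0.58,0],"twist":0,"claw":70},{"translation":[-0.6,-0.58,0],"twist":0,"claw":70},{"translation":[-0.6,-0.58,0],"twist":0,"claw":70},{"translation":[-0.6,-0.58,0],"twist":0,"claw":70},{"translation":[-0.6,-0.58,0],"twist":0,"claw":70},{"translation":[-0.6,-0.58,0],"twist":0,"claw":70},{"translation":[-0.6,-0.58,0],"twist":0,"claw":70},{"translation":[-0.6,-0.58,0],"twist":0,"claw":70},{"translation":[-0.6,-0.58,0],"twist":0,"claw":70},{"translation":[-0.6,-0.58,0],"twist":0,"claw":70},{"translation":[-0.6,-0.58,0],"twist":0,"claw":70},{"translation":[-0.6,-0.58,0],"twist":0,"claw":70},{"translation":[-0.6,-0.58,0],"twist":0,"claw":70},{"translation":[-0.6,-0.58,0],"twist":0,"claw":70},{"translation":[-0.6,-0.58,0],"twist":0,"claw":70},{"translation":[-0.6,-0.58,0],"twist":0,"claw":70}]'
python3 -c "
from h import *
need(bw(-16,-85),.15,BY)"
```

```text
clock: 3.8
tool_pos: [0.4734, 0.0776, 0.2389]
eef_rot: [0.14, 0.99, 0.0, 0.0]
contact_force: [0.9, 0.6, -0.1]
opening: 0.698
t 3.8 pos [0.4734 0.0776 0.2389] jaw 1.289 units [-0.011  0.008  2.223] twist 13.16 F [ 0.9  0.6 -0.1] op 0.698 q7 0.8 tilt [-0.  0. -1.]
```

```bash
python3 -m jog '[{"translation":[0,0,0],"twist":0.94,"claw":70},{"translation":[0,0,0],"twist":0.94,"claw":70},{"translation":[0,0,0],"twist":0.94,"claw":70},{"translation":[0,0,0],"twist":0.94,"claw":70},{"translation":[0,0,0],"twist":0.94,"claw":70},{"translation":[0,0,0],"twist":0.94,"claw":70},{"translation":[0,0,0],"twist":0.94,"claw":70},{"translation":[0,0,0],"twist":0.94,"claw":70},{"translation":[0,0,0.5],"twist":0.94,"claw":70},{"translation":[0,0,0.5],"twist":0.94,"claw":70},{"translation":[0,0,0.5],"twist":0.94,"claw":70},{"translation":[0,0,0.5],"twist":0.94,"claw":70},{"translation":[0,0,0.5],"twist":0.94,"claw":70},{"translation":[0,0,0.5],"twist":0.94,"claw":70}]'
python3 -c "
from h import *
need(bw(-16,-85),.024,BY)"
```

```text
clock: 4.97
tool_pos: [0.4731, 0.0793, 0.118]
eef_rot: [0.739, 0.673, 0.0, 0.0]
contact_force: [0.1, 0.8, -0.2]
opening: 0.698
t 4.97 pos [0.4731 0.0793 0.118 ] jaw -0.094 units [-0.037  0.023  2.35 ] twist -0.04 F [ 0.1  0.8 -0.2] op 0.698 q7 -0.17 tilt [ 0.     0.001 -1.   ]
```

```bash
python3 -m jog '[{"translation":[0,0,0.4],"twist":0,"claw":70},{"translation":[0,0,0.4],"twist":0,"claw":70},{"translation":[0,0,0.4],"twist":0,"claw":70},{"translation":[0,0,0.4],"twist":0,"claw":70},{"translation":[0,0,0.4],"twist":0,"claw":70},{"translation":[0,0,0.35],"twist":0,"claw":70},{"translation":[0,0,0],"twist":0,"claw":70}]'
python3 -m jog '[{"translation":[0.1,0,0],"twist":0,"claw":70},{"translation":[0.1,0,0],"twist":0,"claw":70},{"translation":[0.1,0,0],"twist":0,"claw":70},{"translation":[0.1,0,0],"twist":0,"claw":70},{"translation":[0.1,0,0],"twist":0,"claw":70},{"translation":[0.1,0,0],"twist":0,"claw":70},{"translation":[0.1,0,0],"twist":0,"claw":70},{"translation":[0.1,0,0],"twist":0,"claw":70},{"translation":[0.1,0,0],"twist":0,"claw":70},{"translation":[0.1,0,0],"twist":0,"claw":70},{"translation":[0.1,0,0],"twist":0,"claw":70},{"translation":[0.1,0,0],"twist":0,"claw":70},{"translation":[0.1,0,0],"twist":0,"claw":70},{"translation":[0.1,0,0],"twist":0,"claw":70},{"translation":[0.1,0,0],"twist":0,"claw":70},{"translation":[0.1,0,0],"twist":0,"claw":70},{"translation":[0.1,0,0],"twist":0,"claw":70}]'
python3 -c "
from h import *
need(bw(-16,-7),.024,BY)"
```

```text
clock: 5.55
tool_pos: [0.4719, 0.0792, 0.0228]
eef_rot: [0.738, 0.675, -0.001, -0.001]
contact_force: [1.3, 0.9, 0.1]
opening: 0.7
clock: 6.97
tool_pos: [0.4787, 0.1473, 0.0247]
eef_rot: [0.738, 0.675, 0.0, -0.0]
contact_force: [-0.4, -0.9, -0.4]
opening: 0.702
t 6.97 pos [0.4787 0.1473 0.0247] jaw -0.089 units [0.209 0.037 0.017] twist 0.0 F [-0.4 -0.9 -0.4] op 0.702 q7 -0.23 tilt [ 0. -0. -1.]
```

Not at the fence yet, so I go on in small steps and watch the force.

```bash
python3 -m jog '[{"translation":[0.05,0,0],"twist":0,"claw":70},{"translation":[0.05,0,0],"twist":0,"claw":70},{"translation":[0.05,0,0],"twist":0,"claw":70},{"translation":[0.04,0,0],"twist":0,"claw":70},{"translation":[0.0,0,0],"twist":0,"claw":70}]'
python3 -m jog '[{"translation":[0.03,0,0],"twist":0,"claw":70},{"translation":[0.03,0,0],"twist":0,"claw":70},{"translation":[0.0,0,0],"twist":0,"claw":70}]'
python3 -c "
from h import *
need(bw(-16,-7),.024,BY)"
```

```text
clock: 7.38
tool_pos: [0.4792, 0.1523, 0.0247]
eef_rot: [0.738, 0.674, -0.001, 0.001]
contact_force: [0.6, -4.3, 1.0]
opening: 0.701
clock: 7.63
tool_pos: [0.4792, 0.1523, 0.0247]
eef_rot: [0.739, 0.674, -0.002, 0.002]
contact_force: [-1.2, -10.0, 2.3]
opening: 0.7
t 7.63 pos [0.4792 0.1523 0.0247] jaw -0.092 units [0.084 0.037 0.018] twist -0.02 F [ -1.2 -10.    2.3] op 0.7 q7 -0.24 tilt [-0.006 -0.001 -1.   ]
```

```bash
python3 -m jog '[{"translation":[-0.2,0,0],"twist":0,"claw":70},{"translation":[-0.4,0,0],"twist":0,"claw":50},{"translation":[0,0,-0.5],"twist":0,"claw":15},{"translation":[0,0,-0.5],"twist":0,"claw":15},{"translation":[0,0,-0.5],"twist":0,"claw":15},{"translation":[0,0,-0.5],"twist":-1,"claw":15},{"translation":[0,0,-0.5],"twist":-1,"claw":15},{"translation":[0,0,0],"twist":-1,"claw":15},{"translation":[0,0,0],"twist":-1,"claw":15},{"translation":[0,0,0],"twist":-1,"claw":15},{"translation":[0,0,0],"twist":-1,"claw":15},{"translation":[0,0,0],"twist":-1,"claw":15},{"translation":[0,0,0],"twist":-1,"claw":15},{"translation":[0,0,0],"twist":-1,"claw":15},{"translation":[0,0,0],"twist":-1,"claw":15},{"translation":[0,0,0],"twist":-1,"claw":15},{"translation":[0,0,0],"twist":-1,"claw":15},{"translation":[0,0,0],"twist":-1,"claw":15},{"translation":[0,0,0],"twist":-1,"claw":15},{"translation":[0,0,0],"twist":-1,"claw":15}]'
python3 - <<'E'
from fit import *
need(bw(-118,28),.12,BY+np.pi/2)
s=snap('side'); m=mask(s,'cork',(220,185,310,250))
p,f=fit([(s,m)],'cork',[*bw(-16,30),BY],.014); print(p,f,(np.array([[np.cos(BY),np.sin(BY)],[-np.sin(BY),np.cos(BY)]])@(p[:2]-B))*1e3,p[2]-BY)
E
```

```text
clock: 9.3
tool_pos: [0.4774, 0.1331, 0.1248]
eef_rot: [0.042, 0.999, 0.0, 0.0]
contact_force: [0.4, -0.4, -0.1]
opening: 0.147
t 9.3 pos [0.4774 0.1331 0.1248] jaw 1.487 units [2.503 1.453 0.121] twist 0.05 F [ 0.4 -0.4 -0.1] op 0.147 q7 0.7 tilt [-0.     0.001 -1.   ]
[ 0.49009111  0.18391862 -0.0760183 ] 0.05925975999659494 [-9.42771448 22.16467476] 0.013481702787926958
```

```bash
python3 -m jog '[{"translation":[0.5,0.29,0],"twist":0,"claw":15},{"translation":[0.5,0.29,0],"twist":0,"claw":15},{"translation":[0.5,0.29,0],"twist":0,"claw":15},{"translation":[0.5,0.29,0],"twist":0,"claw":15},{"translation":[0.5,0.29,0],"twist":0,"claw":15},{"translation":[0,0,0.4],"twist":0,"claw":15},{"translation":[0,0,0.4],"twist":0,"claw":15},{"translation":[0,0,0.4],"twist":0,"claw":15},{"translation":[0,0,0.4],"twist":0,"claw":15},{"translation":[0,0,0.4],"twist":0,"claw":15},{"translation":[0,0,0.4],"twist":0,"claw":15},{"translation":[0,0,0.1],"twist":0,"claw":15},{"translation":[0,0,0],"twist":0,"claw":15}]'
python3 -c "
from h import *
need(bw(-59,28),.024,BY+np.pi/2)"
```

```text
clock: 10.43
tool_pos: [0.386, 0.2006, 0.0419]
eef_rot: [0.045, 0.999, -0.002, -0.002]
contact_force: [-0.6, 0.6, 0.5]
opening: 0.152
t 10.43 pos [0.386  0.2006 0.0419] jaw 1.481 units [-1.391 -0.034  0.441] twist -0.01 F [-0.6  0.6  0.5] op 0.152 q7 -0.02 tilt [ 0.004 -0.005 -1.   ]
```

```bash
python3 -m jog '[{"translation":[0,0,0.2],"twist":0,"claw":15},{"translation":[0,0,0.2],"twist":0,"claw":15},{"translation":[0,0,0],"twist":0,"claw":15},{"translation":[-0.1,0,0],"twist":0,"claw":15},{"translation":[-0.1,0,0],"twist":0,"claw":15},{"translation":[-0.1,0,0],"twist":0,"claw":15},{"translation":[-0.1,0,0],"twist":0,"claw":15},{"translation":[-0.1,0,0],"twist":0,"claw":15},{"translation":[-0.1,0,0],"twist":0,"claw":15},{"translation":[-0.1,0,0],"twist":0,"claw":15},{"translation":[-0.1,0,0],"twist":0,"claw":15},{"translation":[-0.1,0,0],"twist":0,"claw":15},{"translation":[-0.1,0,0],"twist":0,"claw":15},{"translation":[-0.1,0,0],"twist":0,"claw":15},{"translation":[-0.1,0,0],"twist":0,"claw":15},{"translation":[0,0,0],"twist":0,"claw":15}]'
python3 -c "
from h import *
need(bw(-59,28),.024,BY+np.pi/2)"
```

```text
clock: 11.77
tool_pos: [0.4358, 0.1957, 0.0342]
eef_rot: [0.045, 0.999, -0.003, -0.002]
contact_force: [1.1, -0.5, -0.3]
opening: 0.149
t 11.77 pos [0.4358 0.1957 0.0342] jaw 1.481 units [-0.141 -0.024  0.254] twist -0.01 F [ 1.1 -0.5 -0.3] op 0.149 q7 -0.11 tilt [ 0.003 -0.007 -1.   ]
```

```bash
python3 -m jog '[{"translation":[-0.05,0,0.03],"twist":0,"claw":15},{"translation":[-0.05,0,0.03],"twist":0,"claw":15},{"translation":[-0.04,0,0],"twist":0,"claw":15},{"translation":[0,0,0],"twist":0,"claw":15}]'
python3 -m jog '[{"translation":[-0.03,0,0],"twist":0,"claw":15},{"translation":[-0.03,0,0],"twist":0,"claw":15},{"translation":[0,0,0],"twist":0,"claw":15}]'
python3 -c "
from h import *
need(bw(-59,28),.024,BY+np.pi/2)"
```

```text
clock: 12.1
tool_pos: [0.4405, 0.1953, 0.0317]
eef_rot: [0.045, 0.999, -0.003, -0.002]
contact_force: [-0.7, -0.5, -0.5]
opening: 0.152
clock: 12.35
tool_pos: [0.4416, 0.1952, 0.0318]
eef_rot: [0.044, 0.999, -0.003, -0.003]
contact_force: [-2.2, -0.2, 1.4]
opening: 0.15
t 12.35 pos [0.4416 0.1952 0.0318] jaw 1.482 units [ 0.005 -0.025  0.194] twist 0.01 F [-2.2 -0.2  1.4] op 0.15 q7 -0.08 tilt [ 0.006 -0.007 -1.   ]
```

```bash
python3 -m jog '[{"translation":[-0.03,0,0],"twist":0,"claw":15},{"translation":[-0.03,0,0],"twist":0,"claw":15},{"translation":[-0.03,0,0],"twist":0,"claw":15},{"translation":[0,0,0],"twist":0,"claw":15}]'
python3 -c "
from h import *
need(bw(-59,28),.024,BY+np.pi/2)"
```

```text
clock: 12.68
tool_pos: [0.4417, 0.1951, 0.0318]
eef_rot: [0.043, 0.999, -0.003, -0.005]
contact_force: [-10.3, 1.3, 6.7]
opening: 0.151
t 12.68 pos [0.4417 0.1951 0.0318] jaw 1.484 units [ 0.007 -0.023  0.194] twist 0.03 F [-10.3   1.3   6.7] op 0.151 q7 -0.07 tilt [ 0.01  -0.007 -1.   ]
```

```bash
python3 -m jog '[{"translation":[0.2,0,0],"twist":0,"claw":15},{"translation":[0.3,0,0],"twist":0,"claw":15},{"translation":[0,0,-0.6],"twist":0,"claw":15},{"translation":[0,0,-0.6],"twist":0,"claw":15},{"translation":[0,0,-0.6],"twist":0,"claw":15},{"translation":[0,0,-0.6],"twist":0,"claw":15},{"translation":[0,0,-0.6],"twist":0,"claw":15},{"translation":[0,0,-0.6],"twist":0,"claw":15},{"translation":[0,0,-0.6],"twist":0,"claw":15},{"translation":[0,0,-0.6],"twist":0,"claw":40},{"translation":[0,0,-0.6],"twist":0,"claw":60},{"translation":[-0.5,0,-0.6],"twist":0,"claw":80},{"translation":[-0.5,0,-0.6],"twist":0,"claw":100},{"translation":[-0.5,0,0],"twist":0,"claw":100},{"translation":[0,0,0],"twist":0,"claw":100}]'
python3 - <<'E'
from h import *
need((.5257,-.330),.2,-.021+np.pi/2)
s=snap('wrist','w1.png')
for l,p in (('corner',bw(100,60)),):
    print(w2px(s,[*p,.014]),w2px(s,[*bw(25,30),.044]))
E
```

```text
clock: 13.93
tool_pos: [0.4921, 0.1921, 0.297]
eef_rot: [0.047, 0.999, -0.002, 0.001]
contact_force: [1.1, 0.2, -0.3]
opening: 0.58
t 13.93 pos [0.4921 0.1921 0.297 ] jaw 1.476 units [ -2.067 -12.902   2.487] twist -0.7 F [ 1.1  0.2 -0.3] op 0.58 q7 0.5 tilt [-0.002 -0.005 -1.   ]
(np.float64(347.9400765343238), np.float64(288.09681968714006)) (np.float64(320.3637902997201), np.float64(229.22746272760145))
```

View pics/w1.png

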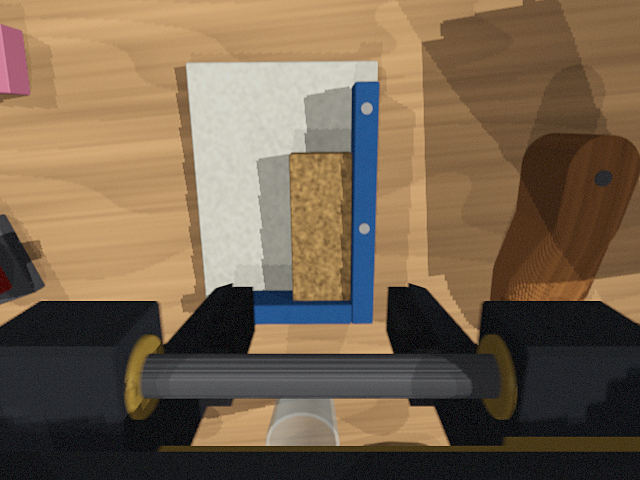

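The wrist picture shows the cork (columns 290–351, rows 153–300) tight against both fences. Next is the caul.

```bash
python3 -m jog '[{"translation":[-0.1,-0.6,0],"twist":0,"claw":100},{"translation":[-0.1,-0.65,0],"twist":0,"claw":100},{"translation":[-0.1,-0.65,0],"twist":0,"claw":100},{"translation":[-0.1,-0.65,0],"twist":0,"claw":100},{"translation":[-0.1,-0.65,0],"twist":0,"claw":100},{"translation":[-0.1,-0.65,0],"twist":0,"claw":100},{"translation":[-0.1,-0.65,0],"twist":0,"claw":100},{"translation":[-0.1,-0.65,0],"twist":0,"claw":100},{"translation":[-0.1,-0.65,0],"twist":0,"claw":100},{"translation":[-0.1,-0.65,0],"twist":0,"claw":100},{"translation":[-0.1,-0.65,0],"twist":0,"claw":100},{"translation":[-0.1,-0.65,0],"twist":0,"claw":100},{"translation":[-0.1,-0.65,0],"twist":0,"claw":100},{"translation":[-0.1,-0.65,0],"twist":0,"claw":100},{"translation":[-0.1,-0.65,0],"twist":0,"claw":100},{"translation":[-0.1,-0.65,0],"twist":0,"claw":100},{"translation":[-0.1,-0.65,0],"twist":0,"claw":100},{"translation":[-0.1,-0.65,0],"twist":0,"claw":100},{"translation":[-0.1,-0.65,0],"twist":0,"claw":100},{"translation":[-0.1,-0.6,0],"twist":0,"claw":100}]'
python3 - <<'E'
from fit import *
need((.5257,-.330),.2,-.021+np.pi/2)
t=snap('top'); s=snap('wrist','w2.png')
p=[]
for z in(0,.03):
    for X in(-75,75):
        for Y in (-30,30): c,n=np.cos(-.021),np.sin(-.021); p.append(w2px(s,(.5257+(c*X-n*Y)/1e3,-.33+(n*X+c*Y)/1e3,z)))
print(np.round(p))
# cork & board check from top: refit
m=mask(t,'cork',(205,205,268,305)); q,f=fit([(t,m)],'cork',[*bw(25,30),BY],.014)
print('cork',q,f,(np.array([[np.cos(BY),np.sin(BY)],[-np.sin(BY),np.cos(BY)]])@(q[:2]-B))*1e3,q[2]-BY)
E
```

```text
clock: 15.65
tool_pos: [0.5201, -0.329, 0.2981]
eef_rot: [0.044, 0.999, -0.003, -0.003]
contact_force: [0.9, 0.1, -0.6]
opening: 1.001
t 15.65 pos [ 0.5201 -0.329   0.2981] jaw 1.482 units [-0.157  0.005  2.452] twist -0.65 F [ 0.9  0.1 -0.6] op 1.001 q7 1.47 tilt [ 0.006 -0.007 -1.   ]
[[294. 127.]
 [352. 122.]
 [306. 264.]
 [360. 261.]
 [292. 127.]
 [354. 122.]
 [305. 273.]
 [362. 270.]]
cork [ 0.52337109  0.18660238 -0.08882065] 0.02395067210824453 [23.47918548 27.81228031] 0.0006793508906625945
```

View pics/w2.png

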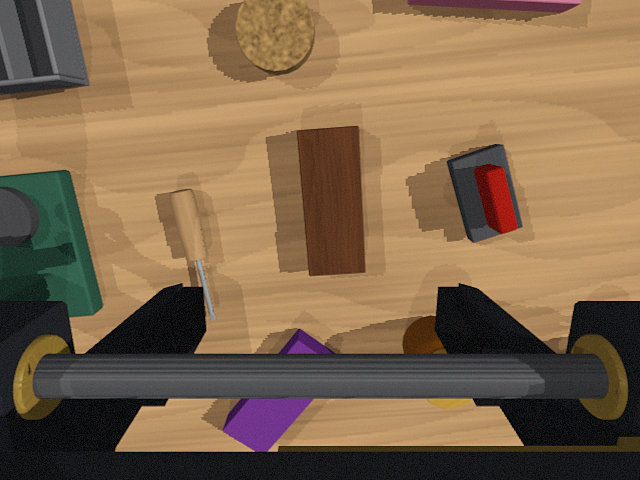

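```bash
python3 -m jog '[{"translation":[-0.2,0.08,0.5],"twist":0,"claw":100},{"translation":[0,0,0.5],"twist":-0.6,"claw":100},{"translation":[0,0,0.5],"twist":0,"claw":100},{"translation":[0,0,0.5],"twist":0,"claw":100},{"translation":[0,0,0.5],"twist":0,"claw":100},{"translation":[0,0,0.5],"twist":0,"claw":100},{"translation":[0,0,0.5],"twist":0,"claw":100},{"translation":[0,0,0.5],"twist":0,"claw":100},{"translation":[0,0,0.5],"twist":0,"claw":100},{"translation":[0,0,0.5],"twist":0,"claw":100},{"translation":[0,0,0.4],"twist":0,"claw":100},{"translation":[0,0,0],"twist":0,"claw":100}]'
python3 - <<'E'
from h import *
need((.528,-.326),.0145,-.021+np.pi/2)
E
```

```text
clock: 16.75
tool_pos: [0.5256, -0.3247, 0.0795]
eef_rot: [0.012, 1.0, -0.002, -0.006]
contact_force: [-0.5, -0.3, -0.2]
opening: 1.001
t 16.75 pos [ 0.5256 -0.3247  0.0795] jaw 1.547 units [-0.078 -0.027  1.624] twist -0.03 F [-0.5 -0.3 -0.2] op 1.001 q7 1.31 tilt [ 0.011 -0.003 -1.   ]
```

```bash
python3 -m jog '[{"translation":[-0.05,-0.02,0.3],"twist":0,"claw":100},{"translation":[0,0,0.3],"twist":0,"claw":100},{"translation":[0,0,0.3],"twist":0,"claw":100},{"translation":[0,0,0.3],"twist":0,"claw":100},{"translation":[0,0,0.2],"twist":0,"claw":100},{"translation":[0,0,0.15],"twist":0,"claw":100},{"translation":[0,0,0],"twist":0,"claw":100},{"translation":[0,0,0],"twist":0,"claw":100}]'
python3 - <<'E'
from h import *
need((.528,-.326),.0145,-.021+np.pi/2)
E
```

```text
clock: 17.42
tool_pos: [0.5301, -0.3281, 0.0206]
eef_rot: [0.013, 1.0, -0.003, -0.002]
contact_force: [-0.3, 0.2, -0.0]
opening: 0.997
t 17.42 pos [ 0.5301 -0.3281  0.0206] jaw 1.545 units [0.052 0.053 0.152] twist -0.05 F [-0.3  0.2 -0. ] op 0.997 q7 1.26 tilt [ 0.005 -0.006 -1.   ]
```

```bash
python3 -m jog '[{"translation":[0,0,0.1],"twist":0,"claw":100},{"translation":[0,0,0.05],"twist":0,"claw":100},{"translation":[0,0,0],"twist":0,"claw":90},{"translation":[0,0,0],"twist":0,"claw":75},{"translation":[0,0,0],"twist":0,"claw":65},{"translation":[0,0,0],"twist":0,"claw":55},{"translation":[0,0,0],"twist":0,"claw":50},{"translation":[0,0,0],"twist":0,"claw":50},{"translation":[0,0,0],"twist":0,"claw":50}]' 30
python3 -m jog '[{"translation":[0,0,-0.2],"twist":0,"claw":50},{"translation":[0,0,-0.5],"twist":0,"claw":50},{"translation":[0,0,-0.5],"twist":0,"claw":50},{"translation":[0,0,-0.7],"twist":0,"claw":50},{"translation":[0,0,-0.7],"twist":0,"claw":50},{"translation":[0,0,-0.7],"twist":0,"claw":50},{"translation":[0,0,0],"twist":0,"claw":50}]'
python3 - <<'E'
from h import *
need(bw(10,15),.15,BY+np.pi/2)
s=snap('side','s1.png')
E
```

```text
clock: 18.17
tool_pos: [0.5302, -0.3282, 0.015]
eef_rot: [0.013, 1.0, -0.003, -0.002]
contact_force: [-0.4, 0.5, 1.3]
opening: 0.678
clock: 18.75
tool_pos: [0.5338, -0.328, 0.1526]
eef_rot: [0.013, 1.0, -0.005, 0.002]
contact_force: [1.2, 1.2, -1.9]
opening: 0.676
t 18.75 pos [ 0.5338 -0.328   0.1526] jaw 1.544 units [ 0.957 12.555 -0.059] twist 0.6 F [ 1.2  1.2 -1.9] op 0.676 q7 1.38 tilt [-0.004 -0.01  -1.   ]
```

View pics/s1.png

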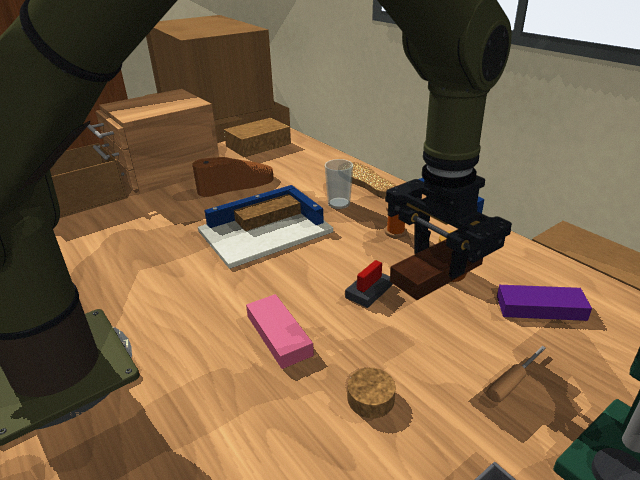

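```bash
python3 -m jog '[{"translation":[0.05,0.3,0],"twist":0,"claw":50},{"translation":[0.05,0.6,0],"twist":0,"claw":50},{"translation":[0.05,0.65,0],"twist":0,"claw":50},{"translation":[0.05,0.65,0],"twist":0,"claw":50},{"translation":[0.05,0.65,0],"twist":0,"claw":50},{"translation":[0.05,0.65,0],"twist":0,"claw":50},{"translation":[0.05,0.65,0],"twist":0,"claw":50},{"translation":[0.05,0.65,0],"twist":0,"claw":50},{"translation":[0.05,0.65,0],"twist":0,"claw":50},{"translation":[0.05,0.65,0],"twist":0,"claw":50},{"translation":[0.05,0.65,0],"twist":0,"claw":50},{"translation":[0.05,0.65,0],"twist":0,"claw":50},{"translation":[0.05,0.65,0],"twist":0,"claw":50},{"translation":[0.05,0.65,0],"twist":0,"claw":50},{"translation":[0.05,0.65,0],"twist":0,"claw":50},{"translation":[0.05,0.65,0],"twist":0,"claw":50},{"translation":[0.05,0.65,0],"twist":0,"claw":50},{"translation":[0.05,0.65,0],"twist":0,"claw":50},{"translation":[0,0.6,0],"twist":0,"claw":50},{"translation":[0,0.3,0],"twist":0.6,"claw":50}]'
python3 -m jog '[{"translation":[0,0,0],"twist":0,"claw":50},{"translation":[0,0,0],"twist":0,"claw":50}]'
python3 - <<'E'
from h import *
need(bw(12,18),.085,BY+np.pi/2)
E
```

```text
clock: 20.47
tool_pos: [0.5061, 0.1649, 0.1427]
eef_rot: [0.043, 0.999, -0.002, -0.003]
contact_force: [0.9, 0.8, -2.5]
opening: 0.674
clock: 20.63
tool_pos: [0.5065, 0.1609, 0.1427]
eef_rot: [0.043, 0.999, -0.004, -0.003]
contact_force: [0.4, -0.5, -2.8]
opening: 0.677
t 20.63 pos [0.5065 0.1609 0.1427] jaw 1.484 units [-0.085  0.446  1.438] twist 0.03 F [ 0.4 -0.5 -2.8] op 0.677 q7 0.38 tilt [ 0.006 -0.009 -1.   ]
```

```bash
python3 -m jog '[{"translation":[-0.08,0.2,0],"twist":0,"claw":50},{"translation":[0,0.24,0],"twist":0,"claw":50},{"translation":[0,0,0.4],"twist":0,"claw":50},{"translation":[0,0,0.4],"twist":0,"claw":50},{"translation":[0,0,0.4],"twist":0,"claw":50},{"translation":[0,0,0.4],"twist":0,"claw":50},{"translation":[0,0,0.3],"twist":0,"claw":50},{"translation":[0,0,0],"twist":0,"claw":50},{"translation":[0,0,0],"twist":0,"claw":50}]'
python3 - <<'E'
from h import *
need(bw(25,30),.060,BY+np.pi/2)
E
```

```text
clock: 21.38
tool_pos: [0.5117, 0.178, 0.0673]
eef_rot: [0.045, 0.999, -0.003, -0.003]
contact_force: [0.3, 0.3, -2.0]
opening: 0.678
t 21.38 pos [0.5117 0.178  0.0673] jaw 1.482 units [-0.31   0.295  0.178] twist 0.0 F [ 0.3  0.3 -2. ] op 0.678 q7 0.26 tilt [ 0.005 -0.007 -1.   ]
```

```bash
python3 -m jog '[{"translation":[0,0,0.1],"twist":0,"claw":50},{"translation":[0,0,0.05],"twist":0,"claw":50},{"translation":[0,0,0],"twist":0,"claw":50},{"translation":[0,0.05,0],"twist":0,"claw":50},{"translation":[0,0.05,0],"twist":0,"claw":50},{"translation":[0,0.05,0],"twist":0,"claw":50},{"translation":[0,0.05,0],"twist":0,"claw":50},{"translation":[0,0,0],"twist":0,"claw":50}]'
python3 - <<'E'
from h import *
need(bw(25,30),.060,BY+np.pi/2)
E
```

```text
clock: 22.05
tool_pos: [0.5126, 0.187, 0.0617]
eef_rot: [0.044, 0.999, -0.003, -0.002]
contact_force: [-0.7, -0.4, -2.5]
opening: 0.68
t 22.05 pos [0.5126 0.187  0.0617] jaw 1.483 units [-0.308  0.07   0.042] twist 0.01 F [-0.7 -0.4 -2.5] op 0.68 q7 0.24 tilt [ 0.004 -0.006 -1.   ]
```

```bash
python3 -m jog '[{"translation":[0,0.04,0],"twist":0,"claw":50},{"translation":[0,0.03,0],"twist":0,"claw":50},{"translation":[0,0.03,0],"twist":0,"claw":50},{"translation":[0,0,0],"twist":0,"claw":50}]'
python3 -m jog '[{"translation":[-0.05,0,0],"twist":0,"claw":50},{"translation":[-0.05,0,0],"twist":0,"claw":50},{"translation":[-0.05,0,0],"twist":0,"claw":50},{"translation":[-0.05,0,0],"twist":0,"claw":50},{"translation":[0,0,0],"twist":0,"claw":50}]'
python3 - <<'E'
from h import *
need(bw(25,30),.060,BY+np.pi/2)
E
```

```text
clock: 22.38
tool_pos: [0.5128, 0.1901, 0.0615]
eef_rot: [0.044, 0.999, -0.003, -0.002]
contact_force: [0.2, 0.9, -2.6]
opening: 0.676
clock: 22.8
tool_pos: [0.5215, 0.1891, 0.0615]
eef_rot: [0.045, 0.999, -0.003, -0.002]
contact_force: [0.1, -0.0, -2.2]
opening: 0.677
t 22.8 pos [0.5215 0.1891 0.0615] jaw 1.481 units [-0.089 -0.004  0.037] twist -0.0 F [ 0.1 -0.  -2.2] op 0.677 q7 0.26 tilt [ 0.003 -0.007 -1.   ]
```

```bash
python3 -m jog '[{"translation":[-0.05,0,0],"twist":0,"claw":50},{"translation":[-0.05,0,0],"twist":0,"claw":50},{"translation":[-0.03,0,0],"twist":0,"claw":50},{"translation":[0,0,0],"twist":0,"claw":50}]'
python3 -m jog '[{"translation":[0,0.03,0],"twist":0,"claw":50},{"translation":[0,0.03,0],"twist":0,"claw":50},{"translation":[0,0,0],"twist":0,"claw":50}]'
python3 - <<'E'
from h import *
need(bw(25,30),.060,BY+np.pi/2)
E
```

```text
clock: 23.13
tool_pos: [0.5264, 0.1887, 0.0615]
eef_rot: [0.045, 0.999, -0.003, -0.002]
contact_force: [-0.3, -0.1, -1.8]
opening: 0.682
clock: 23.38
tool_pos: [0.5261, 0.189, 0.0613]
eef_rot: [0.045, 0.999, -0.005, -0.002]
contact_force: [0.1, -5.3, -0.5]
opening: 0.676
t 23.38 pos [0.5261 0.189  0.0613] jaw 1.481 units [ 0.025 -0.012  0.032] twist -0.0 F [ 0.1 -5.3 -0.5] op 0.676 q7 0.27 tilt [ 0.004 -0.011 -1.   ]
```

```bash
python3 -m jog '[{"translation":[-0.03,0,0],"twist":0,"claw":50},{"translation":[-0.03,0,0],"twist":0,"claw":50},{"translation":[-0.03,0,0],"twist":0,"claw":50},{"translation":[0,0,0],"twist":0,"claw":50}]'
python3 -m jog '[{"translation":[-0.03,0,0],"twist":0,"claw":50},{"translation":[-0.03,0,0],"twist":0,"claw":50},{"translation":[0,0,0],"twist":0,"claw":50}]'
python3 - <<'E'
from h import *
need(bw(25,30),.060,BY+np.pi/2)
E
```

```text
clock: 23.72
tool_pos: [0.5281, 0.1889, 0.0608]
eef_rot: [0.045, 0.999, -0.005, -0.004]
contact_force: [-2.1, -4.4, -1.3]
opening: 0.678
clock: 23.97
tool_pos: [0.5282, 0.1889, 0.0607]
eef_rot: [0.044, 0.999, -0.006, -0.006]
contact_force: [-7.4, -4.0, 2.3]
opening: 0.681
t 23.97 pos [0.5282 0.1889 0.0607] jaw 1.482 units [ 0.077 -0.012  0.019] twist 0.01 F [-7.4 -4.   2.3] op 0.681 q7 0.29 tilt [ 0.011 -0.012 -1.   ]
```

```bash
python3 -m jog '[{"translation":[0,0,0.03],"twist":0,"claw":50},{"translation":[0,0,0.03],"twist":0,"claw":50},{"translation":[0,0,0],"twist":0,"claw":50}]'
python3 -m jog '[{"translation":[0,0,0],"twist":0,"claw":75},{"translation":[0,0,0],"twist":0,"claw":85},{"translation":[0,0,0],"twist":0,"claw":95},{"translation":[0,0,0],"twist":0,"claw":95},{"translation":[0,0,-0.2],"twist":0,"claw":95},{"translation":[0,0,-0.6],"twist":0,"claw":95},{"translation":[0,0,-0.6],"twist":0,"claw":95},{"translation":[0,0,-0.6],"twist":0,"claw":95},{"translation":[0,0,-0.6],"twist":0,"claw":80},{"translation":[0,0,-0.6],"twist":0,"claw":70},{"translation":[0,0,-0.6],"twist":0,"claw":70},{"translation":[0,0,-0.6],"twist":0,"claw":70},{"translation":[0,0,-0.6],"twist":0,"claw":70},{"translation":[0,0,-0.6],"twist":0,"claw":70},{"translation":[0,0,0],"twist":0,"claw":70}]'
python3 - <<'E'
from h import *
need(bw(25,-40),.15,BY)
s=snap('wrist','w3.png')
cv2.imwrite('pics/w3.png',cv2.resize(s['img'][40:340,150:450,::-1],None,fx=2,fy=2,interpolation=cv2.INTER_CUBIC))
E
```

```text
clock: 24.22
tool_pos: [0.5281, 0.1888, 0.0591]
eef_rot: [0.044, 0.999, -0.006, -0.005]
contact_force: [-9.0, -5.6, 8.5]
opening: 0.676
clock: 25.47
tool_pos: [0.5351, 0.1945, 0.2884]
eef_rot: [0.044, 0.999, -0.001, 0.002]
contact_force: [0.4, 1.2, 0.7]
opening: 0.701
t 25.47 pos [0.5351 0.1945 0.2884] jaw 1.482 units [ 0.25  -1.913  3.46 ] twist -14.99 F [0.4 1.2 0.7] op 0.701 q7 0.56 tilt [-0.004 -0.001 -1.   ]
```

View pics/w3.png

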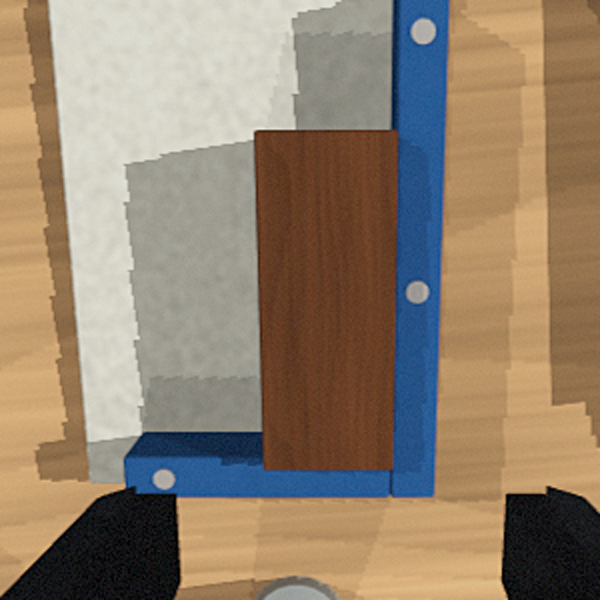

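The caul lies flat in the corner, its crop corners at (255,130), (397,130), (392,470) and (264,470). The fence edge hints at up to about 0.01 rad of yaw. One gentle two-finger push over the faces of both blocks will true them together.

```bash
python3 -m jog '[{"translation":[0.05,-0.4,0],"twist":0,"claw":70},{"translation":[0.05,-0.5,0],"twist":0,"claw":70},{"translation":[0.05,-0.5,0],"twist":0,"claw":70},{"translation":[0.05,-0.5,0],"twist":0,"claw":70},{"translation":[0,0,0],"twist":1,"claw":70},{"translation":[0,0,0],"twist":1,"claw":70},{"translation":[0,0,0],"twist":1,"claw":70},{"translation":[0,0,0],"twist":1,"claw":70},{"translation":[0,0,0],"twist":1,"claw":70},{"translation":[0,0,0],"twist":1,"claw":70},{"translation":[0,0,0.4],"twist":1,"claw":70},{"translation":[0,0,0.4],"twist":1,"claw":70},{"translation":[0,0,0.4],"twist":1,"claw":70},{"translation":[0,0,0.4],"twist":1,"claw":70},{"translation":[0,0,0.4],"twist":1,"claw":70},{"translation":[0,0,0.4],"twist":1,"claw":70},{"translation":[0,0,0.4],"twist":1,"claw":70},{"translation":[0,0,0.4],"twist":1,"claw":70},{"translation":[0,0,0.4],"twist":1,"claw":70},{"translation":[0,0,0],"twist":0,"claw":70}]'
python3 - <<'E'
from h import *
need(bw(25,-35),.030,BY)
E
```

```text
clock: 27.18
tool_pos: [0.5154, 0.1156, 0.1366]
eef_rot: [0.738, 0.674, -0.007, -0.0]
contact_force: [-0.0, -0.0, -0.4]
opening: 0.702
t 27.18 pos [0.5154 0.1156 0.1366] jaw -0.091 units [0.242 0.104 2.662] twist -0.01 F [-0.  -0.  -0.4] op 0.702 q7 -0.72 tilt [-0.01 -0.01 -1.  ]
```

```bash
python3 -m jog '[{"translation":[0,0.1,0.4],"twist":0,"claw":70},{"translation":[0,0,0.4],"twist":0,"claw":70},{"translation":[0,0,0.4],"twist":0,"claw":70},{"translation":[0,0,0.4],"twist":0,"claw":70},{"translation":[0,0,0.4],"twist":0,"claw":70},{"translation":[0,0,0.4],"twist":0,"claw":70},{"translation":[0,0,0.2],"twist":0,"claw":70},{"translation":[0.1,0,0],"twist":0,"claw":70},{"translation":[0.1,0,0],"twist":0,"claw":70},{"translation":[0.1,0,0],"twist":0,"claw":70},{"translation":[0.1,0,0],"twist":0,"claw":70},{"translation":[0.1,0,0],"twist":0,"claw":70},{"translation":[0.1,0,0],"twist":0,"claw":70},{"translation":[0,0,0],"twist":0,"claw":70}]'
python3 - <<'E'
from h import *
need(bw(25,-10.5),.030,BY)
E
```

```text
clock: 28.35
tool_pos: [0.5238, 0.1407, 0.0358]
eef_rot: [0.737, 0.676, -0.003, 0.001]
contact_force: [0.2, -0.8, -0.5]
opening: 0.703
t 28.35 pos [0.5238 0.1407 0.0358] jaw -0.087 units [ 0.184 -0.074  0.145] twist 0.02 F [ 0.2 -0.8 -0.5] op 0.703 q7 -0.8 tilt [-0.005 -0.003 -1.   ]
```

```bash
python3 -m jog '[{"translation":[0.05,0,0.1],"twist":0,"claw":70},{"translation":[0.05,0,0],"twist":0,"claw":70},{"translation":[0.05,0,0],"twist":0,"claw":70},{"translation":[0.04,0,0],"twist":0,"claw":70},{"translation":[0,0,0],"twist":0,"claw":70}]'
python3 -m jog '[{"translation":[0.03,0,0],"twist":0,"claw":70},{"translation":[0.03,0,0],"twist":0,"claw":70},{"translation":[0.03,0,0],"twist":0,"claw":70},{"translation":[0,0,0],"twist":0,"claw":70}]'
python3 - <<'E'
from h import *
need(bw(25,-10.5),.030,BY)
E
```

```text
clock: 28.77
tool_pos: [0.5241, 0.1471, 0.0313]
eef_rot: [0.738, 0.675, -0.004, 0.001]
contact_force: [0.5, 0.1, -0.2]
opening: 0.702
clock: 29.1
tool_pos: [0.5241, 0.148, 0.0313]
eef_rot: [0.738, 0.675, -0.005, 0.002]
contact_force: [-0.2, -4.5, 2.4]
opening: 0.7
t 29.1 pos [0.5241 0.148  0.0313] jaw -0.09 units [ 0.002 -0.066  0.033] twist -0.0 F [-0.2 -4.5  2.4] op 0.7 q7 -0.81 tilt [-0.01  -0.005 -1.   ]
```

```bash
python3 -m jog '[{"translation":[0.04,0,0],"twist":0,"claw":70},{"translation":[0.04,0,0],"twist":0,"claw":70},{"translation":[0.04,0,0],"twist":0,"claw":70},{"translation":[0,0,0],"twist":0,"claw":70}]'
python3 -m jog '[{"translation":[-0.2,0,0],"twist":0,"claw":70},{"translation":[-0.5,0,0],"twist":0,"claw":50},{"translation":[0,0,-0.6],"twist":0,"claw":15},{"translation":[0,0,-0.6],"twist":0,"claw":15},{"translation":[0,0,-0.6],"twist":-1,"claw":15},{"translation":[0,0,-0.6],"twist":-1,"claw":15},{"translation":[0,0,-0.4],"twist":-1,"claw":15},{"translation":[0,0,0],"twist":-1,"claw":15},{"translation":[0,0,0],"twist":-1,"claw":15},{"translation":[0,0,0],"twist":-1,"claw":15},{"translation":[0,0,0],"twist":-1,"claw":15},{"translation":[0,0,0],"twist":-1,"claw":15},{"translation":[0,0,0],"twist":-1,"claw":15},{"translation":[0,0,0],"twist":-1,"claw":15},{"translation":[0,0,0],"twist":-1,"claw":15},{"translation":[0,0,0],"twist":-1,"claw":15},{"translation":[0,0,0],"twist":-1,"claw":15},{"translation":[0,0,0],"twist":-1,"claw":15},{"translation":[0,0,0],"twist":-1,"claw":15}]'
python3 - <<'E'
from h import *
need(bw(-85,28),.14,BY+np.pi/2)
E
```

```text
clock: 29.43
tool_pos: [0.524, 0.1478, 0.0313]
eef_rot: [0.739, 0.674, -0.009, 0.004]
contact_force: [-0.1, -12.4, 4.9]
opening: 0.699
clock: 31.02
tool_pos: [0.523, 0.1287, 0.1437]
eef_rot: [0.042, 0.999, -0.002, -0.002]
contact_force: [0.1, 0.2, -0.3]
opening: 0.149
t 31.02 pos [0.523  0.1287 0.1437] jaw 1.487 units [2.822 1.464 0.095] twist 0.06 F [ 0.1  0.2 -0.3] op 0.149 q7 0.43 tilt [ 0.004 -0.005 -1.   ]
```

```bash
python3 -m jog '[{"translation":[0.5,0.24,0],"twist":0,"claw":15},{"translation":[0.5,0.24,0],"twist":0,"claw":15},{"translation":[0.5,0.24,0],"twist":0,"claw":15},{"translation":[0.5,0.24,0],"twist":0,"claw":15},{"translation":[0.45,0.24,0],"twist":0,"claw":15},{"translation":[0.35,0.24,0],"twist":0,"claw":15},{"translation":[0,0,0.4],"twist":0,"claw":15},{"translation":[0,0,0.4],"twist":0,"claw":15},{"translation":[0,0,0.4],"twist":0,"claw":15},{"translation":[0,0,0.4],"twist":0,"claw":15},{"translation":[0,0,0.4],"twist":0,"claw":15},{"translation":[0,0,0.4],"twist":0,"claw":15},{"translation":[0,0,0.4],"twist":0,"claw":15},{"translation":[0,0,0],"twist":0,"claw":15}]'
python3 - <<'E'
from h import *
need(bw(-59,28),.03,BY+np.pi/2)
E
```

```text
clock: 32.18
tool_pos: [0.4148, 0.1952, 0.0297]
eef_rot: [0.044, 0.999, -0.003, -0.003]
contact_force: [0.9, -0.2, 0.5]
opening: 0.146
t 32.18 pos [0.4148 0.1952 0.0297] jaw 1.483 units [-0.66   0.032 -0.011] twist 0.02 F [ 0.9 -0.2  0.5] op 0.146 q7 -0.25 tilt [ 0.007 -0.007 -1.   ]
```

```bash
python3 -m jog '[{"translation":[-0.1,0,0],"twist":0,"claw":15},{"translation":[-0.1,0,0],"twist":0,"claw":15},{"translation":[-0.1,0,0],"twist":0,"claw":15},{"translation":[-0.1,0,0],"twist":0,"claw":15},{"translation":[-0.08,0,0],"twist":0,"claw":15},{"translation":[-0.05,0,0],"twist":0,"claw":15},{"translation":[-0.05,0,0],"twist":0,"claw":15},{"translation":[-0.05,0,0],"twist":0,"claw":15},{"translation":[0,0,0],"twist":0,"claw":15}]'
python3 -m jog '[{"translation":[-0.04,0,0],"twist":0,"claw":15},{"translation":[-0.04,0,0],"twist":0,"claw":15},{"translation":[-0.04,0,0],"twist":0,"claw":15},{"translation":[0,0,0],"twist":0,"claw":15}]'
python3 - <<'E'
from h import *
need(bw(-59,28),.03,BY+np.pi/2)
E
```

```text
clock: 32.93
tool_pos: [0.441, 0.1921, 0.0315]
eef_rot: [0.045, 0.999, -0.003, -0.002]
contact_force: [0.1, 0.2, -0.3]
opening: 0.152
clock: 33.27
tool_pos: [0.441, 0.1921, 0.0314]
eef_rot: [0.043, 0.999, -0.003, -0.006]
contact_force: [-11.0, 0.9, 6.1]
opening: 0.15
t 33.27 pos [0.441  0.1921 0.0314] jaw 1.485 units [-0.001  0.051  0.036] twist 0.03 F [-11.    0.9   6.1] op 0.15 q7 -0.09 tilt [ 0.011 -0.007 -1.   ]
```

```bash
python3 -m jog '[{"translation":[0.2,0,0],"twist":0,"claw":15},{"translation":[0.4,0,0],"twist":0,"claw":15},{"translation":[0,0,-0.6],"twist":0,"claw":15},{"translation":[0,0,-0.6],"twist":0,"claw":15},{"translation":[0,0,-0.6],"twist":0,"claw":15},{"translation":[0,0,-0.6],"twist":0,"claw":40},{"translation":[0,0,-0.6],"twist":0,"claw":60},{"translation":[-0.35,-0.7,-0.5],"twist":0,"claw":60},{"translation":[-0.35,-0.7,-0.5],"twist":0,"claw":60},{"translation":[-0.35,-0.7,-0.5],"twist":0,"claw":60},{"translation":[-0.35,-0.7,0],"twist":0,"claw":60},{"translation":[-0.35,-0.7,0],"twist":0,"claw":60},{"translation":[-0.35,-0.7,0],"twist":0,"claw":60},{"translation":[-0.35,-0.7,0],"twist":0,"claw":60},{"translation":[-0.35,-0.7,0],"twist":0,"claw":60},{"translation":[-0.35,-0.7,0],"twist":0,"claw":60},{"translation":[-0.35,-0.7,0],"twist":0,"claw":60},{"translation":[-0.35,-0.7,0],"twist":0,"claw":60},{"translation":[-0.35,-0.7,0],"twist":0,"claw":60},{"translation":[0,0,0],"twist":0,"claw":60}]'
python3 - <<'E'
from h import *
need((.534,-.17),.2,.27+np.pi/2)
E
```

```text
clock: 34.93
tool_pos: [0.5612, -0.1628, 0.2121]
eef_rot: [0.05, 0.999, -0.006, -0.002]
contact_force: [0.6, -0.7, -0.1]
opening: 0.601
t 34.93 pos [ 0.5612 -0.1628  0.2121] jaw 1.471 units [ 0.658 -0.243  0.306] twist -3.53 F [ 0.6 -0.7 -0.1] op 0.601 q7 1.06 tilt [ 0.003 -0.012 -1.   ]
```

```bash
python3 -m jog '[{"translation":[0.33,-0.12,0],"twist":0,"claw":60},{"translation":[0.33,-0.12,0],"twist":0,"claw":60},{"translation":[0,0,0],"twist":-0.9,"claw":60},{"translation":[0,0,0],"twist":-0.9,"claw":60},{"translation":[0,0,0],"twist":-0.9,"claw":60},{"translation":[0,0,0],"twist":-0.8,"claw":60},{"translation":[0,0,0],"twist":0,"claw":60},{"translation":[0,0,0],"twist":0,"claw":60}]'
python3 - <<'E'
from fit import *
need((.534,-.17),.05,.27+np.pi/2)
s=snap('wrist'); m=mask(s,'weight',(200,60,440,300))
p,f=fit([(s,m)],'weight',[.534,-.17,.27],0); print('weight',p,f)
im=s['img'][:,:,::-1].copy(); c=cv2.findContours((render(s,'weight',p,0)>.5).astype(np.uint8),0,1)[0]; cv2.drawContours(im,c,-1,(0,255,0),1)
t=snap('top','t2.png')
cv2.imwrite('pics/w4.png',np.hstack([cv2.resize(im[60:360,160:480],(400,375)),cv2.resize(t['img'][190:310,190:318,::-1],(400,375),interpolation=cv2.INTER_CUBIC)]))
E
```

```text
clock: 35.6
tool_pos: [0.5328, -0.1617, 0.2131]
eef_rot: [-0.137, 0.991, -0.003, -0.003]
contact_force: [-0.6, -0.6, -0.1]
opening: 0.598
t 35.6 pos [ 0.5328 -0.1617  0.2131] jaw 1.846 units [ 1.000e-03 -1.900e-01  4.079e+00] twist 0.05 F [-0.6 -0.6 -0.1] op 0.598 q7 1.35 tilt [ 0.007 -0.005 -1.   ]
weight [ 0.53699242 -0.1662717   0.2440039 ] 0.06363255492003328
```

View pics/w4.png

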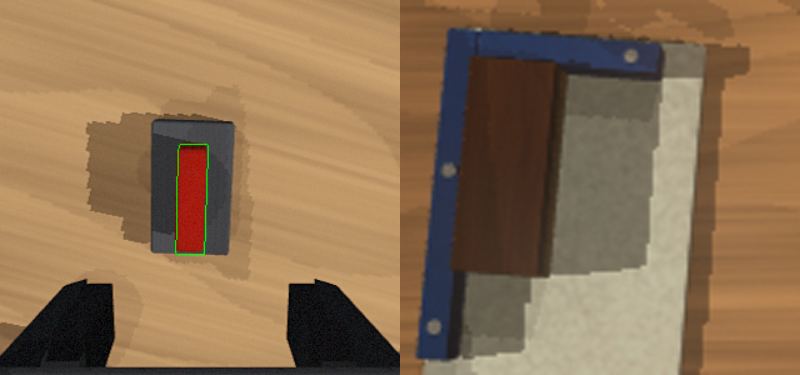

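```bash
python3 - <<'E'
from h import *
need((.537,-.1663),.028,.244+np.pi/2)
E
python3 -m jog '[{"translation":[-0.08,-0.1,0.4],"twist":0.3,"claw":60},{"translation":[0,0,0.4],"twist":0,"claw":60},{"translation":[0,0,0.4],"twist":0,"claw":60},{"translation":[0,0,0.4],"twist":0,"claw":60},{"translation":[0,0,0.4],"twist":0,"claw":60},{"translation":[0,0,0.4],"twist":0,"claw":60},{"translation":[0,0,0.4],"twist":0,"claw":60},{"translation":[0,0,0.3],"twist":0,"claw":60},{"translation":[0,0,0],"twist":0,"claw":60}]'
python3 - <<'E'
from h import *
need((.537,-.1663),.028,.244+np.pi/2)
E
```

```text
t 35.7 pos [ 0.533  -0.1617  0.2133] jaw 1.847 units [-0.095 -0.115  4.632] twist 0.3 F [-0.2  0.2  0.2] op 0.6 q7 1.35 tilt [ 0.006 -0.005 -1.   ]
clock: 36.45
tool_pos: [0.5352, -0.1656, 0.0872]
eef_rot: [-0.122, 0.992, -0.003, -0.005]
contact_force: [-0.1, 0.0, -0.7]
opening: 0.6
t 36.45 pos [ 0.5352 -0.1656  0.0872] jaw 1.816 units [-0.054 -0.022  1.48 ] twist 0.01 F [-0.1  0.  -0.7] op 0.6 q7 1.17 tilt [ 0.01  -0.004 -1.   ]
```

```bash
python3 -m jog '[{"translation":[-0.03,0,0.3],"twist":0,"claw":60},{"translation":[0,0,0.3],"twist":0,"claw":60},{"translation":[0,0,0.3],"twist":0,"claw":60},{"translation":[0,0,0.3],"twist":0,"claw":60},{"translation":[0,0,0.2],"twist":0,"claw":60},{"translation":[0,0,0],"twist":0,"claw":60},{"translation":[0,0,0],"twist":0,"claw":60}]'
python3 - <<'E'
from h import *
need((.537,-.1663),.028,.244+np.pi/2)
E
```

```text
clock: 37.03
tool_pos: [0.5373, -0.1654, 0.0328]
eef_rot: [-0.123, 0.992, -0.003, -0.003]
contact_force: [-0.1, 0.3, 0.4]
opening: 0.599
t 37.03 pos [ 0.5373 -0.1654  0.0328] jaw 1.817 units [ 0.011 -0.019  0.119] twist 0.02 F [-0.1  0.3  0.4] op 0.599 q7 1.08 tilt [ 0.007 -0.005 -1.   ]
```

```bash
python3 -m jog '[{"translation":[0,-0.02,0.1],"twist":0,"claw":60},{"translation":[0,0,0],"twist":0,"claw":45},{"translation":[0,0,0],"twist":0,"claw":35},{"translation":[0,0,0],"twist":0,"claw":25},{"translation":[0,0,0],"twist":0,"claw":15},{"translation":[0,0,0],"twist":0,"claw":10},{"translation":[0,0,0],"twist":0,"claw":10},{"translation":[0,0,0],"twist":0,"claw":10},{"translation":[0,0,0],"twist":0,"claw":10}]' 45
python3 -m jog '[{"translation":[0,0,-0.2],"twist":0,"claw":10},{"translation":[0,0,-0.4],"twist":0,"claw":10},{"translation":[0,0,-0.5],"twist":0,"claw":10},{"translation":[0,0,-0.5],"twist":0,"claw":10},{"translation":[0,0,-0.5],"twist":0,"claw":10},{"translation":[0,0,-0.5],"twist":0,"claw":10},{"translation":[0,0,-0.5],"twist":0,"claw":10},{"translation":[0,0,-0.4],"twist":0,"claw":10},{"translation":[0,0,0],"twist":0,"claw":10}]'
python3 - <<'E'
from h import *
need(bw(25,30),.16,BY+np.pi/2)
E
```

```text
clock: 37.78
tool_pos: [0.538, -0.167, 0.0295]
eef_rot: [-0.123, 0.992, -0.003, -0.002]
contact_force: [0.8, -1.7, 2.9]
opening: 0.204
clock: 38.53
tool_pos: [0.5392, -0.1648, 0.1716]
eef_rot: [-0.123, 0.992, -0.003, -0.001]
contact_force: [1.4, 1.0, -7.3]
opening: 0.2
t 38.53 pos [ 0.5392 -0.1648  0.1716] jaw 1.818 units [-1.818  8.657  0.237] twist 3.21 F [ 1.4  1.  -7.3] op 0.2 q7 1.28 tilt [ 0.003 -0.006 -1.   ]
```

```bash
python3 -m jog '[{"translation":[-0.11,0.3,0],"twist":0,"claw":10},{"translation":[-0.11,0.5,0],"twist":0,"claw":10},{"translation":[-0.11,0.54,0],"twist":0,"claw":10},{"translation":[-0.11,0.54,0],"twist":0,"claw":10},{"translation":[-0.11,0.54,0],"twist":0,"claw":10},{"translation":[-0.11,0.54,0],"twist":0,"claw":10},{"translation":[-0.11,0.54,0],"twist":0,"claw":10},{"translation":[-0.11,0.54,0],"twist":0,"claw":10},{"translation":[-0.11,0.54,0],"twist":0,"claw":10},{"translation":[-0.11,0.54,0],"twist":0,"claw":10},{"translation":[-0.11,0.54,0],"twist":0,"claw":10},{"translation":[-0.11,0.54,0],"twist":0,"claw":10},{"translation":[-0.11,0.54,0],"twist":0,"claw":10},{"translation":[-0.11,0.54,0],"twist":0,"claw":10},{"translation":[-0.11,0.54,0],"twist":0,"claw":10},{"translation":[-0.11,0.5,0],"twist":0,"claw":10},{"translation":[-0.05,0.3,0],"twist":0,"claw":10},{"translation":[0,0.1,0],"twist":0,"claw":10},{"translation":[0,0,0],"twist":0,"claw":10}]'
python3 -m jog '[{"translation":[0,0,0],"twist":0.8,"claw":10},{"translation":[0,0,0],"twist":0.8,"claw":10},{"translation":[0,0,0],"twist":0.8,"claw":10},{"translation":[0,0,0],"twist":0.8,"claw":10},{"translation":[0,0,0],"twist":0,"claw":10},{"translation":[0,0,0],"twist":0,"claw":10}]'
python3 - <<'E'
from h import *
need(bw(25.5,29.5),.12,BY+np.pi/2)
E
```

```text
clock: 40.12
tool_pos: [0.5223, 0.1913, 0.1662]
eef_rot: [-0.124, 0.992, -0.003, -0.004]
contact_force: [0.1, -0.9, -7.5]
opening: 0.196
clock: 40.62
tool_pos: [0.5235, 0.1884, 0.1666]
eef_rot: [0.044, 0.999, -0.004, -0.002]
contact_force: [0.0, -0.1, -7.3]
opening: 0.201
t 40.62 pos [0.5235 0.1884 0.1666] jaw 1.482 units [-0.056  0.007  1.166] twist 0.01 F [ 0.  -0.1 -7.3] op 0.201 q7 0.39 tilt [ 0.004 -0.009 -1.   ]
```

```bash
python3 -m jog '[{"translation":[-0.05,0,0.2],"twist":0,"claw":10},{"translation":[0,0,0.3],"twist":0,"claw":10},{"translation":[0,0,0.3],"twist":0,"claw":10},{"translation":[0,0,0.3],"twist":0,"claw":10},{"translation":[0,0,0.2],"twist":0,"claw":10},{"translation":[0,0,0],"twist":0,"claw":10},{"translation":[0,0,0],"twist":0,"claw":10}]'
python3 - <<'E'
from h import *
need(bw(25.5,29.5),.1035,BY+np.pi/2)
s=snap('side','s3.png'); cv2.imwrite('pics/s3.png',cv2.resize(s['img'][140:280,170:370,::-1],None,fx=3,fy=3,interpolation=cv2.INTER_CUBIC))
E
```

```text
clock: 41.2
tool_pos: [0.5249, 0.1899, 0.1142]
eef_rot: [0.044, 0.999, -0.004, -0.003]
contact_force: [0.0, -0.1, -7.1]
opening: 0.201
t 41.2 pos [0.5249 0.1899 0.1142] jaw 1.482 units [-0.022 -0.041  0.269] twist 0.01 F [ 0.  -0.1 -7.1] op 0.201 q7 0.32 tilt [ 0.005 -0.008 -1.   ]
```

View pics/s3.png

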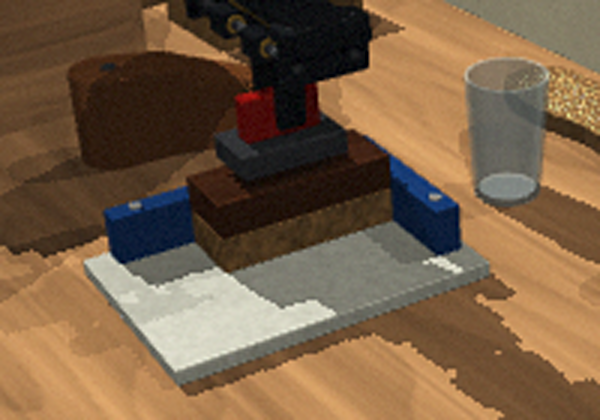

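The weight hangs level over the middle of the caul (crop centre about (283,140)), and the caul and cork faces are aligned beneath it. I lower it gently.

```bash
python3 -m jog '[{"translation":[-0.02,-0.03,0.06],"twist":0,"claw":10},{"translation":[0,0,0.05],"twist":0,"claw":10},{"translation":[0,0,0.05],"twist":0,"claw":10},{"translation":[0,0,0.05],"twist":0,"claw":10},{"translation":[0,0,0.03],"twist":0,"claw":10},{"translation":[0,0,0],"twist":0,"claw":10}]'
python3 -m jog '[{"translation":[0,0,0.02],"twist":0,"claw":10},{"translation":[0,0,0.02],"twist":0,"claw":10},{"translation":[0,0,0],"twist":0,"claw":10}]'
python3 - <<'E'
from h import *
need(bw(25.5,29.5),.1035,BY+np.pi/2)
E
```

```text
clock: 41.75
tool_pos: [0.5259, 0.1885, 0.1053]
eef_rot: [0.044, 0.999, -0.003, -0.002]
contact_force: [-0.7, -0.3, -7.6]
opening: 0.197
clock: 42.0
tool_pos: [0.526, 0.1886, 0.1038]
eef_rot: [0.044, 0.999, -0.003, -0.002]
contact_force: [0.2, 0.5, -7.8]
opening: 0.204
t 42.0 pos [0.526  0.1886 0.1038] jaw 1.482 units [ 0.01  -0.014  0.008] twist 0.01 F [ 0.2  0.5 -7.8] op 0.204 q7 0.31 tilt [ 0.004 -0.007 -1.   ]
```

```bash
python3 -m jog '[{"translation":[0,0,0.02],"twist":0,"claw":10},{"translation":[0,0,0.02],"twist":0,"claw":10},{"translation":[0,0,0],"twist":0,"claw":10}]'
python3 -m jog '[{"translation":[0,0,0.015],"twist":0,"claw":10},{"translation":[0,0,0.015],"twist":0,"claw":10},{"translation":[0,0,0],"twist":0,"claw":10}]'
```

```text
clock: 42.25
tool_pos: [0.5261, 0.1886, 0.1036]
eef_rot: [0.045, 0.999, -0.004, -0.002]
contact_force: [-2.0, -2.4, 3.9]
opening: 0.196
clock: 42.5
tool_pos: [0.5261, 0.1886, 0.1035]
eef_rot: [0.044, 0.999, -0.004, -0.001]
contact_force: [-3.8, -3.7, 13.9]
opening: 0.199
```

```bash
python3 -m jog '[{"translation":[0,0,-0.03],"twist":0,"claw":10},{"translation":[0,0,0],"twist":0,"claw":25},{"translation":[0,0,0],"twist":0,"claw":35},{"translation":[0,0,0],"twist":0,"claw":45},{"translation":[0,0,0],"twist":0,"claw":55},{"translation":[0,0,0],"twist":0,"claw":55},{"translation":[0,0,-0.2],"twist":0,"claw":55},{"translation":[0,0,-0.4],"twist":0,"claw":55},{"translation":[0,0,-0.6],"twist":0,"claw":55},{"translation":[0,0,-0.6],"twist":0,"claw":55},{"translation":[0,0,-0.6],"twist":0,"claw":55},{"translation":[0,0,-0.6],"twist":0,"claw":55},{"translation":[0,0,-0.6],"twist":0,"claw":55},{"translation":[0,0,-0.4],"twist":0,"claw":55},{"translation":[0,0,0],"twist":0,"claw":55}]'
python3 - <<'E'
from h import *
need(bw(25.5,29.5),.1035,BY+np.pi/2)
w=snap('wrist'); s=snap('side')
a=cv2.resize(w['img'][40:340,150:450,::-1],(400,400),interpolation=cv2.INTER_CUBIC); b=cv2.resize(s['img'][150:270,190:310,::-1],(400,400),interpolation=cv2.INTER_CUBIC)
cv2.imwrite('pics/fin.png',np.hstack([a,b]))
E
```

```text
clock: 43.75
tool_pos: [0.5282, 0.1912, 0.2663]
eef_rot: [0.044, 0.999, -0.001, 0.001]
contact_force: [0.8, -0.1, 0.2]
opening: 0.551
t 43.75 pos [0.5282 0.1912 0.2663] jaw 1.482 units [ 0.067 -0.072  4.069] twist 0.01 F [ 0.8 -0.1  0.2] op 0.551 q7 0.51 tilt [-0.002 -0.003 -1.   ]
```

View pics/fin.png

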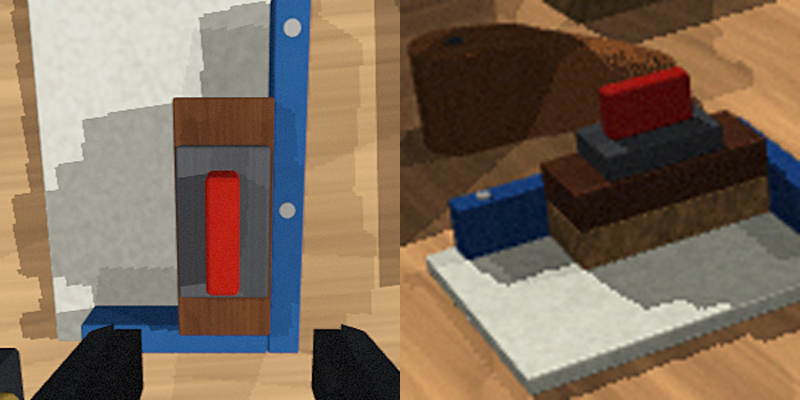

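Run:
```python
from fit import *
w,t,s=snap('wrist'),snap('top'),snap('side')
Q=np.array([[np.cos(BY),np.sin(BY)],[-np.sin(BY),np.cos(BY)]])
for n,c,roi in(('wrist',w,(250,100,380,300)),('side',s,(240,150,320,220))):
    m=mask(c,'weight',roi); p,f=fit([(c,m)],'weight',[*bw(25,30),BY],.074); print(n,Q@(p[:2]-B)*1e3,p[2]-BY,f)
# caul top corners seen in wrist picture (crop px /4*3 + offset)
for u,v in((173,98),(273,98),(269,334),(180,334)): print(Q@(px2w(w,u*.75+150,v*.75+40,.074)[:2]-B)*1e3)
for l in('spool','jar','offcut','tumbler','last','awl'):
    a=r.spot_in(l,'side'); print(l,[(np.round(x['rect']),round(x['confidence'],2)) for x in a[:1]])
a=cv2.imread('pics/side0.png')[:,:,::-1]; d=np.abs(a.astype(int)-s['img']).sum(2)
for n,(x0,y0,x1,y1) in dict(tumbler=(325,155,356,212),spool=(384,200,410,240),jar=(430,230,470,285),purple=(495,280,595,325),awl=(485,340,550,405),offcut=(345,362,398,418),pink=(245,290,315,370),last=(190,152,276,198)).items(): print(n,d[y0:y1,x0:x1].mean().round(1))
```

```text
wrist [24.69327196 31.35816221] 0.00902629968635496 0.05879743140688842
side [21.79016441 23.33655084] 0.20590375389551438 0.13375928606270937
[-49.64451308  -0.6962455 ]
[-49.63207873  57.36013037]
[97.23622916 57.95735545]
[97.39819846  0.12091901]
spool [(array([385., 202., 410., 236.]), 0.81)]
jar [(array([432., 231., 468., 282.]), 0.74)]
offcut [(array([346., 369., 397., 422.]), 0.58)]
tumbler [(array([324., 161., 353., 206.]), 0.7)]
last [(array([196., 154., 269., 196.]), 0.7)]
awl [(array([484., 347., 543., 402.]), 0.95)]
tumbler 17.2
spool 15.9
jar 14.6
purple 14.2
awl 110.4
offcut 15.7
pink 33.4
last 48.9
```

Run:
```python
from h import *
s=snap('side'); a=cv2.imread('pics/side0.png'); b=s['img'][:,:,::-1]
f=lambda i:cv2.resize(i[280:420,340:600],(390,210))
g=lambda i:cv2.resize(i[140:210,180:310],(390,210))
cv2.imwrite('pics/cmp.png',np.vstack([np.hstack([f(a),f(b)]),np.hstack([g(a),g(b)])]))
```

```text
(no output)
```

View pics/cmp.png

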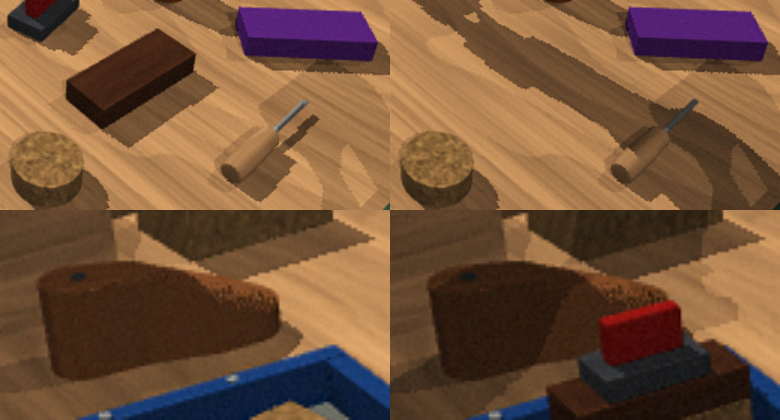

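The awl, last, offcut and purple block sit where they were; only the arm's shadow has moved. I hand in.

```bash
python3 -c "
from plant import r
print(r.finish_job())"
```

```text
the job is handed in; nothing more can be done
None
```

The job is handed in, finished at about 45 s of the 72 s allowed. The cork is in the corner, the caul lies on top of it and the weight stands on the caul, with the gripper clear above and nothing touching.

**What I did:**
- **Cork:** I pushed it against the long fence with two fingers, then against the end fence. Each push ended at about 10 N.
- **Caul:** I gripped it, set it on the cork and felt contact with both fences. One more push along each direction (11–12 N) squared the cork and caul together.
- **Weight:** I set it down gently on the middle of the caul and released it.

**Last checks:**
- **Caul:** in the wrist picture its centre is at board (24, 29) mm against the flush place of (25, 30). It is within about 0.004 rad of square.
- **Weight:** upright, at about (25, 31) mm and turned 0.009 rad, so within 3 mm of the caul's centre.
- **Bystanders:** the last, awl, offcut and purple block match the first picture by eye. The spool, jar and tumbler did not change between pictures, and the pink block showed only a small difference that I did not look into.

**Checks that disagreed:** the side-camera fit put the weight at (22, 23) mm with 0.2 rad of yaw. That fit was poor, and the side camera had also read the cork's y 5–6 mm low, so I went by the wrist view. A brightness difference around the awl and the last proved to be only the arm's shadow.

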